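# Roll the adjuster wheel until the jaw reaches the gauge mark

### The job

Close the gap of the setting fixture on the bench to its gauge mark: with a fingertip on top of the knurled adjuster wheel, roll the wheel, the top going away from the robot, stroke by stroke, until the steel pointer on the sliding jaw stands tip to tip with the pointer of the brass gauge mark (within 2 mm). Move the jaw only by the wheel: do not push the jaw or the mark itself, pick nothing up, and leave the tools and parts lying around where they are. Finish with the hand clear of the fixture.

Things in the scene. Friction and masses are not known exactly. Their poses are not given: they have to be found in the camera images.
- gap_fixture: low fixture screwed to the bench: dark base 85x210x12 mm with, from +y (left) to -y: fixed grey anvil (face at y 0.075), gap, sliding grey jaw, wheel between two cheeks. Origin at bench height; base spans x -0.05..0.035, y -0.105..0.105. x points away from the robot, y left along the slide (yaw up to 0.22 rad). Anvil 52, jaw and cheeks 56 mm above the bench; cheeks 48 mm long in x, 9 thick
- wheel: knurled steel wheel, radius 30, width 26 mm, top free and 74 mm above the bench. Origin at its centre, fixed at (0, -0.07, 0.044) of gap_fixture; it turns about the fixture's y axis. Rolling its top along the fixture's +x (away from the robot) closes the gap by 5 mm per rad, 0.167 mm per mm of rim travel; rolling back opens it. About 1 N along the rim turns it; it stays where left
- jaw: sliding grey jaw, 50 (x) by 30 (y) by 34 mm, left of the wheel; origin in the middle of the lower edge of its clamping face, axes as the fixture's. The screw drives it along the fixture's y, to +y as the gap closes; travel: gap 0 to 45 mm, 25 to 42 mm at the start. Not to be touched
- jaw_pointer (a point): tip of the small steel pointer on the jaw's side towards the robot, 7.8 mm right of the clamping face, 28 mm above the bench; it moves with the jaw
- gauge_mark: brass mark fixed on the robot-side edge of the base, 12 mm wide, 16 mm high, with a pointer towards the jaw; origin on the base's top, straight below that pointer's tip, axes as the fixture's. The jaw is set when jaw_pointer and this origin have the same y in the fixture's frame (a gap of 5 to 18 mm). Not to be touched
- flat_bar: loose flat steel bar, 22x110x6 mm, lying close behind the fixture; bystander. Origin at its underside
- bolt: loose hexagon bolt, 20x61x18 mm, lying close behind the fixture; bystander. Origin at its underside
- shim: loose flat steel ring, 52 mm across, 4 mm thick, lying to the left of the fixture; bystander. Origin at its underside
- wood_block: loose wooden block, 45x90x32 mm, farther back on the right; bystander. Origin at its underside
- caliper: loose vernier caliper, 71x207x9 mm, farther back behind the hose; bystander. Origin at its underside
- marker: loose black marker pen, 18x138x18 mm, farther back behind the hose; bystander. Origin at its underside

How it is judged:
On the way:
1. the wheel is turned under the fingertip while the gap is still too wide (contact force between the fingers and wheel above 0.3 N and y of jaw_pointer in the frame of gauge_mark below -0.003 m), for 0.1 s.
At the end, for the whole second after the job is handed in: the jaw's pointer stands within 2 mm of the gauge mark's pointer along the slide, jaw and wheel at rest (y of jaw_pointer in the frame of gauge_mark between -0.002 and 0.002 m and linear speed of jaw below 0.004 m/s and angular speed of wheel below 0.15 rad/s); the robot touches nothing.
It fails at once if the jaw or the gauge mark is pushed directly (contact force between any of the fingers, the arm and jaw above 1.5 N or contact force between any of the fingers, the arm and gauge_mark above 1.5 N).
It fails at once if a bystander is lifted, carried or pushed by more than 15 mm (distance of any of flat_bar, bolt, shim, wood_block, caliper, marker from where it was at the start of the episode above 0.015 m).
It also fails if it takes over 70 s, if anything falls off the work surface, if the arm or the gripper's body presses on something with over 40 N, if the wrist force passes 120 N, or if a joint passes its speed limit or range.

### The arm

A 6-joint arm with a two-finger parallel gripper is mounted at the origin on a cart in front of the work surface, level with it; the furniture and walls round the work are solid. World frame = base frame: x ahead of the robot, y to its left, z up, the work surface at z = 0. Lengths are in m, angles in rad, forces in N, time in s.
With the tool pointing down it reaches from about 0.25 to 0.725 m from the base axis. Payload 4 kg.
Tool frame: the origin (TCP) lies on the centre line of the jaws, within the pads' length; the fingertips stand 17 mm ahead of it and the grasp point (between the pads) lies 2 mm behind it; z points along the fingers, y is the line along which they close (so a half turn about z gives the same grasp; the last joint's range is limited). The gripper opens to 85 mm and grips with 20 to 120 N. Pads are 22 mm wide; open, the fingers measure 114 mm over their backs; the gripper's body (76 mm by 85 mm) begins 54 mm behind the grasp point. The pads swing forward as they close: fully open they stand 13 mm farther back than shut.
Start: joints at [1.3, 0.241, 0.005, 1.335, 0, 1.571], TCP at [0.134, 0.482, 0.248] pointing down, gripper open.
Joint ranges: [-2.72, 2.72], [-1.05, 1.87], [-1.09, 1.28], [-1.99, 2.15], [-1.42, 1.44], [-3.14, 3.14]. Speed limits (rad/s): [2.79, 2.79, 3.14, 3.14, 3.14, 3.14].

### API

Orientations are given as a unit quaternion [x, y, z, w].
In Python, from workcell import get_obs, imaging, order gives the robot as it stands.
- The arm moves only by the tool apply_moves, never from a script. Its argument "targets" is a list that holds one entry, the list of rows, each a list of 5 numbers: the shift along the world's x, y, z in units of 40 mm (1.0 is 40 mm), then the turn about the world's z in degrees, then the gripper command: -1 is shut, 1 is fully open, values between are in proportion. In form: [[[dx, dy, dz, turn, fingers], ...]]. A call has 1 to 8 rows; each row shifts and turns the commanded pose from where the row before left it; what a row does not reach is not made up. A row lasts 1/12 s, in which the tool goes at most 41.7 mm and 7.16 degrees, less where a joint would pass 70% of its speed; a pose out of reach is approached as far as the arm can. A call is refused whole if a number of a shift passes 1 or a number of a turn 7.16, either way. A call with a gripper value outside its range is refused whole. The fingers move at their own pace and stop on an object; the grip force is fixed at half the most. Time passes only in rows, so rows that do not move let the fingers close. It gives the time, the measured TCP pose, the force, the opening and the grip force at its end, in the units of the state.
- get_obs(): the state, without advancing time (a new reading comes with each control period).
- imaging.camera(name): name is "scene" or "top"; returns (picture, depth): 420x560x3 uint8, blue, green, red; 420x560 float32, m along the optical axis (not along the pixel's ray), 0 where there is no reading.
- imaging.get_calibration(name): a dict with "camera_matrix" (3x3 intrinsics, pixels), "eye" and "rotation" of the camera in the world. Camera axes: x right, y down, z forward; pixel columns grow to the right and rows downward; lengths in m; the calibration is good to about 2 mm. A picture is of the moment at which its call begins. get_calibration takes no time and is no camera call.
- order.job_done(): hands the job in; it is judged then, once.
The state is a dict: "clock": time; "joint_pos": joint angles; "joint_vel": joint speeds; "tau": joint torques, N m; "eef_pos": TCP position; "tool_rot": TCP orientation; "ft_force": force on the tool from outside, world axes, zero at the start; "ft_torque": the same for the moment, N m; "grip_width": finger opening in m; "grasp_force": force on a finger pad.
Only numpy, scipy, OpenCV 4.12 (cv2) and the standard library are available. Lean on these libraries where they do the work, as an engineer would, in place of code of your own. Each camera call takes 0.05 s, during which the arm holds its last target. There are 200 camera calls.

## Working session

There is one attempt and no reset: what is moved stays moved. The work goes in short steps, Python scripts to look and compute and a tool call to move; the robot and the scene stay as the last step left them, time stands still between calls to the robot, and variables do not carry over. Pictures are saved under pics/ and viewed, at most 10 in all, crops included, and the job is handed in when it is done.

Besides the shell and the picture viewer there is one more tool, called after "Request:" as name(argument=value, ...) on one line, values as JSON. apply_moves: Moves the arm, as the interface text tells. Its arguments: {"type":"object","properties":{"targets":{"type":"array","items":{"type":"array","items":{"type":"array","items":{"type":"number"}}}}},"required":["targets"]}

```bash
mkdir -p pics
cat > h.py <<'E'
import numpy as np,cv2
from workcell import get_obs, imaging, order
def shot(n,f):
    p,d=imaging.camera(n); cv2.imwrite(f'pics/{f}.png',p); np.save(f'pics/{f}.npy',d); return p,d
def pt(n,d,u,v,z=None):
    c=imaging.get_calibration(n);K=np.array(c['camera_matrix']);R=np.array(c['rotation']);e=np.array(c['eye'])
    r=R@np.linalg.inv(K)@np.array([u,v,1.])
    if z is None: return e+r*d[int(round(v)),int(round(u))]
    return e+r*(z-e[2])/r[2]
def px(n,P):
    c=imaging.get_calibration(n);K=np.array(c['camera_matrix']);R=np.array(c['rotation']);e=np.array(c['eye'])
    q=K@R.T@(np.array(P)-e); return q[:2]/q[2]
E
python3 - <<'E'
from h import *
a,_=shot('top','t0');b,_=shot('scene','s0')
for n in('top','scene'):
    c=imaging.get_calibration(n);print(n,c['eye'],np.round(c['rotation'],2).tolist(),c['camera_matrix'][0])
o=get_obs();print(o['eef_pos'],o['tool_rot'],o['clock'],o['grip_width'],o['ft_force'])
E
```

```text
top [ 0.46776771 -0.15122937  0.95394509] [0.71, -0.71, 0.03, -0.04] [484.19953781   0.         271.10155876]
scene [-0.01499817  0.38997526  0.43655451] [-0.33, 0.78, -0.49, 0.21] [493.24344378   0.         284.25787641]
[0.13360272 0.48126082 0.24749689] [ 1.35009110e-01  9.90843902e-01 -9.39881299e-04 -1.35487147e-04] 0.1 0.08580158393783742 [ 0.0266993  -0.78286011  0.70779977]
```

View pics/t0.png

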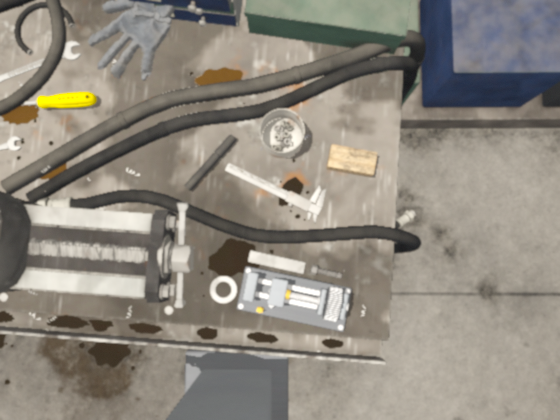

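View pics/s0.png

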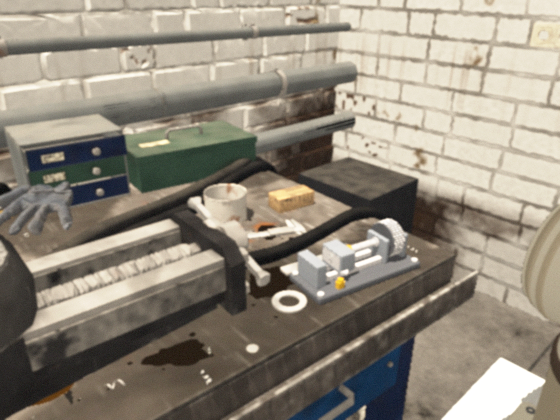

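The top view shows the fixture at about (295,298), wheel near (335,303), and the brass mark near (260,310). The scene view shows it at about (350,265). Next I enlarge both.

Run:
```python
import cv2,numpy as np
a=cv2.imread('pics/t0.png')[240:340,230:360];b=cv2.imread('pics/s0.png')[210:310,280:430]
A=cv2.resize(a,(780,600),interpolation=cv2.INTER_CUBIC)
cv2.imwrite('pics/t0c.png',A);cv2.imwrite('pics/s0c.png',cv2.resize(b,(795,530),interpolation=cv2.INTER_CUBIC))
```

```text
(no output)
```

View pics/t0c.png

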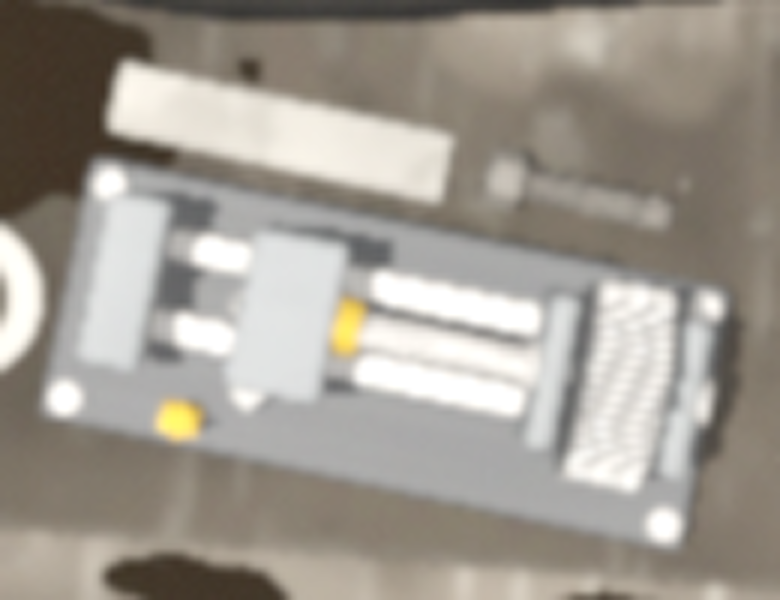

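View pics/s0c.png

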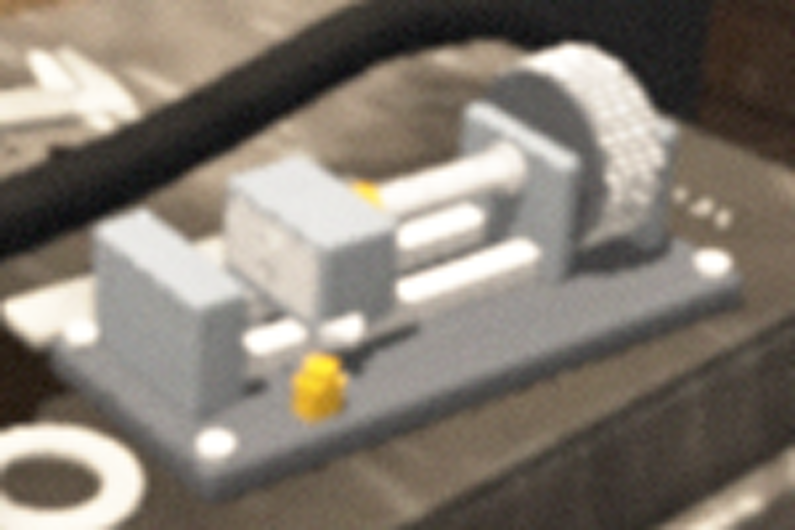

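The top crop shows base corners at (93,158), (42,412), (683,548) and (733,290), the brass mark at (180,420), its tip at about (212,421), and the jaw pointer near (247,405). The scene crop shows the same layout, with the wheel at (600,140).

Run:
```python
from h import *
d=np.load('pics/t0.npy')
f=lambda U,V,z:pt('top',d,(U+.5)/6-.5+230,(V+.5)/6-.5+240,z)
C=np.array([f(93,158,.012),f(42,412,.012),f(683,548,.012),f(733,290,.012)])
M=np.array([[.035,.105],[-.05,.105],[-.05,-.105],[.035,-.105]])
A=M-M.mean(0);B=C[:,:2]-C[:,:2].mean(0)
yaw=np.arctan2((A[:,0]*B[:,1]-A[:,1]*B[:,0]).sum(),(A*B).sum())
R=np.array([[np.cos(yaw),-np.sin(yaw)],[np.sin(yaw),np.cos(yaw)]])
o=C[:,:2].mean(0)-R@M.mean(0)
print('corners',np.round(C,3).tolist(),'resid',np.round((M@R.T+o-C[:,:2])*1e3,1).tolist())
print('yaw',yaw,'o',o)
L=lambda P:np.round((P[:2]-o)@R*1e3,1)
for n,U,V,z in[('marktip',212,421,.024),('markL',157,418,.028),('markR',202,422,.028),('jawptr',247,408,.028),('jawface top',250,232,.056),('jawface bot',228,388,.056),('jaw R top',346,245,.056),('anvil face',168,205,.052),('anvil face b',137,368,.052),('wheelc',622,390,.074),('wL',590,390,.074),('wR',660,390,.074)]:print(n,L(f(U,V,z)))
w=o+R@[0,-.07];print('wheel world',w,'dir',R[:,0])
np.savez('fix.npz',o=o,R=R)
# depth wheel region heights
v,u=np.mgrid[280:330,320:352]
P=np.array([pt('top',d,a,b) for a,b in zip(u.ravel(),v.ravel())])
m=P[:,2]>.066
l=(P[m,:2]-o)@R; print('wheel top pts mean local',l.mean(0),l.min(0),l.max(0),P[m,2].max(),m.sum())
```

```text
Traceback (most recent call last):
  File "h.py", line 7, in pt
    r=R@np.linalg.inv(K)@np.array([u,v,1.])
      ~^~~~~~~~~~~~~~~~~
ValueError: matmul: Input operand 1 has a mismatch in its core dimension 0, with gufunc signature (n?,k),(k,m?)->(n?,m?) (size 3 is different from 4)
```

```bash
sed -i "s/R=np.array(c\['rotation'\])/R=Rot.from_quat(c['rotation']).as_matrix()/; 1i from scipy.spatial.transform import Rotation as Rot" h.py
cat > fit.py <<'E'
from h import *
d=np.load('pics/t0.npy')
f=lambda U,V,z:pt('top',d,(U+.5)/6-.5+230,(V+.5)/6-.5+240,z)
C=np.array([f(93,158,.012),f(42,412,.012),f(683,548,.012),f(733,290,.012)])
M=np.array([[.035,.105],[-.05,.105],[-.05,-.105],[.035,-.105]])
A=M-M.mean(0);B=C[:,:2]-C[:,:2].mean(0)
yaw=np.arctan2((A[:,0]*B[:,1]-A[:,1]*B[:,0]).sum(),(A*B).sum())
R=np.array([[np.cos(yaw),-np.sin(yaw)],[np.sin(yaw),np.cos(yaw)]])
o=C[:,:2].mean(0)-R@M.mean(0)
print('corners',np.round(C,3).tolist(),'resid',np.round((M@R.T+o-C[:,:2])*1e3,1).tolist())
print('yaw',yaw,'o',o)
L=lambda P:np.round((P[:2]-o)@R*1e3,1)
for n,U,V,z in[('marktip',212,421,.024),('markL',157,418,.028),('markR',202,422,.028),('jawptr',247,408,.028),('jawface top',250,232,.056),('jawface bot',228,388,.056),('jaw R top',346,245,.056),('anvil face',168,205,.052),('anvil face b',137,368,.052),('wheelc',622,390,.074),('wL',590,390,.074),('wR',660,390,.074)]:print(n,L(f(U,V,z)))
w=o+R@[0,-.07];print('wheel world',w,'dir',R[:,0])
np.savez('fix.npz',o=o,R=R)
v,u=np.mgrid[280:330,320:352]
P=np.array([pt('top',d,a,b) for a,b in zip(u.ravel(),v.ravel())])
m=P[:,2]>.066
l=(P[m,:2]-o)@R; print('wheel top pts mean local',l.mean(0),l.min(0),l.max(0),P[m,2].max(),m.sum())
E
python3 fit.py
```

```text
corners [[0.464, -0.084, 0.012], [0.382, -0.068, 0.012], [0.34, -0.273, 0.012], [0.422, -0.29, 0.012]] resid [[1.1, -0.2], [-1.1, 0.9], [-1.0, -0.3], [0.9, -0.4]]
yaw -0.20185837992370603 o [ 0.40931942 -0.18012417]
marktip [-39.3  50.2]
markL [-41.5  67.3]
markR [-39.9  53.2]
jawptr [-32.7  40.2]
jawface top [22.3 50. ]
jawface bot [-25.5  47.1]
jaw R top [24.3 20.4]
anvil face [25.1 76.6]
anvil face b [-25.5  75.7]
wheelc [ -0.6 -68.4]
wL [ -2.5 -59.1]
wR [  1.7 -79.5]
wheel world [ 0.39528509 -0.24870287] dir [ 0.97969568 -0.20049032]
wheel top pts mean local [-0.00012271 -0.06809673] [-0.02432008 -0.08339428] [0.05146841 0.04002643] 0.9539450938430679 351
```

Run:
```python
from h import *
d=np.load('pics/t0.npy')
v,u=np.mgrid[0:420:3,0:560:3]
P=np.array([pt('top',d,a,b) for a,b in zip(u.ravel(),v.ravel()) if d[b,a]>0])
for x in np.arange(-.1,.8,.1):
    print(round(x,1),[ (lambda s: round(float(s.max()),2) if len(s) else None)(P[(P[:,0]>=x)&(P[:,0]<x+.1)&(P[:,1]>=y)&(P[:,1]<y+.1),2]) for y in np.arange(.4,-.5,-.1)])
```

```text
Traceback (most recent call last):
  File "h.py", line 7, in pt
    c=imaging.get_calibration(n);K=np.array(c['camera_matrix']);R=Rot.from_quat(c['rotation']).as_matrix();e=np.array(c['eye'])
ValueError: time passes only in moves, steps and waits
```

Request:
apply_moves(targets=[[[0.3,-0.2,0.5,0,-1],[0.3,-0.2,0.5,0,-1]]])

```text
clock: 0.27
eef_pos: [0.1571, 0.4646, 0.2869]
tool_rot: [0.134, 0.991, -0.003, -0.001]
ft_force: [0.1, 1.1, 0.4]
grip_width: 0.0639
grasp_force: 0.0
```

Run:
```python
from h import *
d=np.load('pics/t0.npy')
v,u=np.mgrid[0:420:6,0:560:6]
P=np.array([pt('top',d,a,b) for a,b in zip(u.ravel(),v.ravel()) if d[b,a]>0])
for x in np.arange(-.1,.8,.1):
    print(round(x,1),[ (lambda s: round(float(s.max()),2) if len(s) else None)(P[(P[:,0]>=x)&(P[:,0]<x+.1)&(P[:,1]>=y)&(P[:,1]<y+.1),2]) for y in np.arange(.4,-.5,-.1)])
```

```text
Traceback (most recent call last):
  File "h.py", line 7, in pt
    c=imaging.get_calibration(n);K=np.array(c['camera_matrix']);R=Rot.from_quat(c['rotation']).as_matrix();e=np.array(c['eye'])
ValueError: time passes only in moves, steps and waits
```

```bash
sed -i 's/imaging.get_calibration(n)/cal(n)/; 1i import functools' h.py
cat >> h.py <<'E'
@functools.lru_cache
def cal(n): return imaging.get_calibration(n)
E
python3 - <<'E'
from h import *
d=np.load('pics/t0.npy')
v,u=np.mgrid[0:420:3,0:560:3]
P=np.array([pt('top',d,a,b) for a,b in zip(u.ravel(),v.ravel()) if d[b,a]>0])
for x in np.arange(-.1,.8,.1):
    print(round(x,1),[ (lambda s: round(float(s.max()),2) if len(s) else None)(P[(P[:,0]>=x)&(P[:,0]<x+.1)&(P[:,1]>=y)&(P[:,1]<y+.1),2]) for y in np.arange(.4,-.5,-.1)])
E
```

```text
-0.1 [-0.84, -0.84, -0.84, None, None, None, -0.74, -0.84, -0.84]
0.0 [-0.84, -0.84, -0.84, -0.75, None, None, -0.54, -0.84, -0.84]
0.1 [-0.84, -0.84, -0.84, -0.22, -0.22, -0.22, -0.23, -0.84, -0.84]
0.2 [None, None, None, None, None, -0.01, -0.01, -0.01, -0.01]
0.3 [-0.01, 0.01, 0.0, 0.01, 0.09, 0.02, 0.06, 0.08, 0.01]
0.4 [-0.0, 0.17, 0.2, 0.13, 0.14, 0.05, 0.06, 0.07, 0.01]
0.5 [None, 0.18, 0.2, 0.13, 0.14, 0.03, 0.03, 0.03, 0.03]
0.6 [0.0, 0.04, 0.04, 0.03, 0.03, 0.02, 0.05, 0.04, 0.04]
0.7 [0.01, 0.05, 0.04, 0.04, 0.04, 0.03, 0.06, 0.03, 0.01]
```

Request:
apply_moves(targets=[[[0.6,-0.8,0,0,-1],[0.6,-0.8,0,0,-1],[0.6,-0.8,0,0,-1],[0.6,-0.8,0,0,-1],[0.6,-0.8,0,0,-1],[0.6,-0.8,0,0,-1],[0.4,-0.9,0,0,-1],[0.3,-0.9,0,0,-1]]])

```text
clock: 0.93
eef_pos: [0.3306, 0.2, 0.2879]
tool_rot: [0.135, 0.991, -0.0, -0.0]
ft_force: [0.0, -1.2, 0.1]
grip_width: 0.0003
grasp_force: 0.0
```

```bash
python3 -c "
from h import *;print(get_obs()['joint_pos'])"
```

```text
[ 5.44217891e-01 -1.28858548e-03 -1.70956266e-01  1.40148297e+00
 -3.35330028e-04  8.15316431e-01]
```

Request:
apply_moves(targets=[[[0.1,-0.9,0,1,-1],[0.1,-0.9,0,1,-1],[0.1,-0.9,0,1,-1],[0.1,-0.9,0,0.9,-1],[0.1,-0.9,0,0,-1],[0.1,-0.9,0,0,-1],[0.1,-0.9,0,0,-1],[0.1,-0.9,0,0,-1]]])

```text
clock: 1.6
eef_pos: [0.3612, -0.088, 0.2882]
tool_rot: [0.101, 0.995, 0.0, -0.0]
ft_force: [0.9, -0.1, 0.3]
grip_width: 0.0005
grasp_force: 0.0
```

Request:
apply_moves(targets=[[[0.1,-0.9,-0.3,0,-1],[0.1,-0.9,-0.5,0,-1],[0.1,-0.9,-0.7,0,-1],[0.1,-0.9,-0.8,0,-1],[0.1,-0.4,-0.8,0,-1],[0,0,0,0,-1],[0,0,0,0,-1]]])

```text
clock: 2.18
eef_pos: [0.3791, -0.2377, 0.1692]
tool_rot: [0.102, 0.995, 0.002, -0.003]
ft_force: [-0.3, 0.2, 0.0]
grip_width: 0.0
grasp_force: 0.0
```

Run:
```python
from h import *
a,_=shot('scene','s1')
print(get_obs()['ft_force'])
b=a[130:310,260:480];cv2.imwrite('pics/s1c.png',cv2.resize(b,None,fx=3.3,fy=3.3,interpolation=cv2.INTER_CUBIC))
```

```text
[-0.21724889 -0.81738497  0.10677554]
```

View pics/s1c.png

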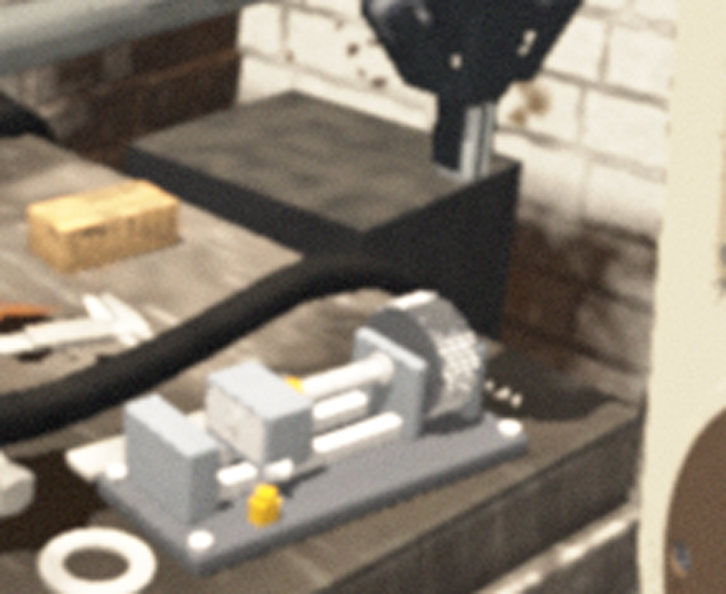

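The shut fingers stand above the wheel and clear of everything (tip at crop (465,175), wheel top at (430,300)).

Request:
apply_moves(targets=[[[0.19,-0.23,-0.6,0,-1],[0,0,-0.6,0,-1],[0,0,-0.6,0,-1],[0,0,0,0,-1],[0,0,0,0,-1]]])

```text
clock: 2.65
eef_pos: [0.3885, -0.2462, 0.1002]
tool_rot: [0.1, 0.995, 0.0, -0.0]
ft_force: [0.3, -0.6, 0.6]
grip_width: 0.0
grasp_force: 0.0
```

Request:
apply_moves(targets=[[[0,0,-0.05,0,-1],[0,0,-0.03,0,-1],[0,0,0,0,-1]]])

```text
clock: 2.9
eef_pos: [0.3895, -0.2476, 0.0976]
tool_rot: [0.101, 0.995, -0.001, 0.001]
ft_force: [0.9, -0.1, 0.7]
grip_width: 0.0001
grasp_force: 0.0
```

Request:
apply_moves(targets=[[[-0.1,0.02,-0.05,0,-1],[0,0,-0.04,0,-1],[0,0,-0.03,0,-1],[0,0,0,0,-1]]])

```text
clock: 3.23
eef_pos: [0.3842, -0.2463, 0.0911]
tool_rot: [0.101, 0.995, 0.0, -0.0]
ft_force: [0.8, -0.4, -0.3]
grip_width: -0.0001
grasp_force: 0.0
```

Request:
apply_moves(targets=[[[0,0,-0.03,0,-1],[0,0,0,0,-1]]])

```text
clock: 3.4
eef_pos: [0.3845, -0.2465, 0.0905]
tool_rot: [0.101, 0.995, -0.0, 0.0]
ft_force: [-1.9, 1.0, 4.9]
grip_width: 0.0001
grasp_force: 2.6
```

Request:
apply_moves(targets=[[[0.12,-0.025,-0.01,0,-1],[0.12,-0.025,0,0,-1],[0.12,-0.025,0,0,-1],[0.12,-0.025,0,0,-1],[0,0,0,0,-1]]])

```text
clock: 3.82
eef_pos: [0.4056, -0.2509, 0.0908]
tool_rot: [0.101, 0.995, -0.0, 0.002]
ft_force: [1.5, -0.0, 6.3]
grip_width: 0.0003
grasp_force: 3.3
```

Request:
apply_moves(targets=[[[0,0,0.3,0,-1],[0,0,0.3,0,-1],[0,0,0,0,-1]]])

```text
clock: 4.07
eef_pos: [0.405, -0.2513, 0.1154]
tool_rot: [0.101, 0.995, -0.001, 0.002]
ft_force: [0.7, 0.1, -0.5]
grip_width: 0.0001
grasp_force: 0.0
```

Run:
```python
from h import *
a,_=shot('top','t1');s,_=shot('scene','s1b')
A=np.vstack([cv2.resize(cv2.imread(f'pics/{n}.png')[280:320,240:340],(800,300)[:2] if 0 else (750,300),interpolation=cv2.INTER_CUBIC) for n in('t0','t1')])
cv2.imwrite('pics/t1c.png',A)
```

```text
(no output)
```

View pics/t1c.png

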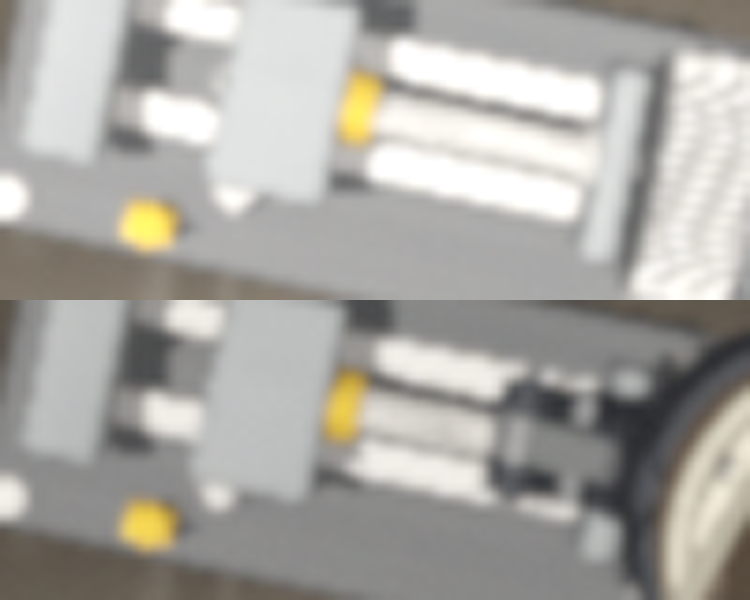

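The jaw pointer moved left by about 16 crop px, roughly 4 mm, from (233,205) to (217,500). The mark's tip is near (180,525), so roughly 8 mm remains. Two more strokes.

Request:
apply_moves(targets=[[[-0.26,0.05,0,0,-1],[-0.26,0.05,0,0,-1],[0,0,-0.3,0,-1],[0,0,-0.2,0,-1],[0,0,-0.06,0,-1],[0,0,-0.04,0,-1],[0,0,0,0,-1]]])

```text
clock: 4.75
eef_pos: [0.3821, -0.2459, 0.09]
tool_rot: [0.101, 0.995, 0.001, -0.001]
ft_force: [-2.7, 1.7, 7.1]
grip_width: 0.0
grasp_force: 4.0
```

Request:
apply_moves(targets=[[[0.12,-0.025,0,0,-1],[0.12,-0.025,0,0,-1],[0.12,-0.025,0,0,-1],[0.12,-0.025,0,0,-1],[0,0,0,0,-1],[0,0,0.3,0,-1],[0,0,0.3,0,-1],[0,0,0,0,-1]]])

```text
clock: 5.42
eef_pos: [0.4034, -0.2512, 0.1153]
tool_rot: [0.101, 0.995, -0.001, 0.002]
ft_force: [-0.6, 0.2, 0.3]
grip_width: -0.0001
grasp_force: 0.0
```

Run:
```python
from h import *
t,_=shot('top','t2');s,_=shot('scene','s2')
A=cv2.resize(t[285:320,245:301],(800,500)[:2],interpolation=cv2.INTER_CUBIC)[:, :440] if 0 else cv2.resize(t[290:320,250:290],(400,300),interpolation=cv2.INTER_CUBIC)
B=cv2.resize(s[262:292,325:365],(400,300),interpolation=cv2.INTER_CUBIC)
T=cv2.resize(cv2.imread('pics/t0.png')[290:320,250:290],(400,300),interpolation=cv2.INTER_CUBIC)
S=cv2.resize(cv2.imread('pics/s0.png')[262:292,325:365],(400,300),interpolation=cv2.INTER_CUBIC)
cv2.imwrite('pics/c2.png',np.vstack([np.hstack([T,S]),np.hstack([A,B])]))
```

```text
(no output)
```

View pics/c2.png

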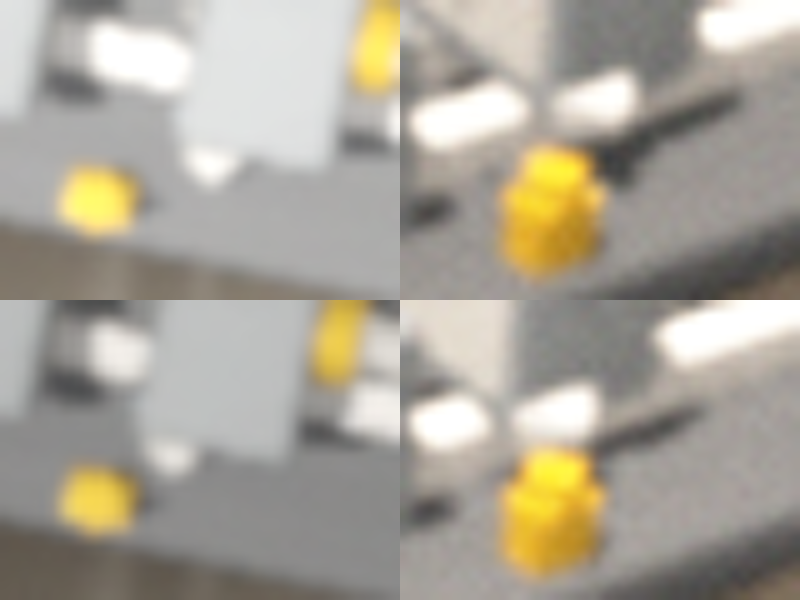

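The brass body is symmetric and its narrow pointer faces the jaw side (+x), at the middle of the mark. So the target is the body's centre line (top crop x≈98), and the jaw tip now sits at (172,475). I'll measure what remains numerically.

```bash
cat > m.py <<'E'
import sys
from h import *
k=sys.argv[1]; z=np.load('fix.npz');o,R=z['o'],z['R']
for n,f,(v0,v1,u0,u1) in(('top','t',(298,318,250,270)),('scene','s',(272,296,330,350))):
    p=cv2.imread(f'pics/{f}{k}.png').astype(int); w=np.clip(p[...,1:].mean(2)-p[...,0]-50,0,None)[v0:v1,u0:u1]
    v,u=np.mgrid[v0:v1,u0:u1]; c=[(w*u).sum()/w.sum(),(w*v).sum()/w.sum()]
    s=np.where((w>.4*w.max()).any(0))[0]+u0
    print(n,'brass centroid',np.round(c,2),'cols',s.min(),s.max(), 'local@.028',np.round((pt(n,None,*c,.028)[:2]-o)@R*1e3,1),'@.02',np.round((pt(n,None,*c,.02)[:2]-o)@R*1e3,1))
if len(sys.argv)>2:
    u,v=map(float,sys.argv[2:4]);print('jaw tip',np.round((pt('top',None,u,v,.028)[:2]-o)@R*1e3,1))
E
python3 m.py 0 270.7 308.2; python3 m.py 2 266.7 307
```

```text
top brass centroid [259.45 309.44] cols 257 262 local@.028 [-40.5  60.4] @.02 [-41.2  60.6]
scene brass centroid [339.48 282.27] cols 336 344 local@.028 [-47.9  67.5] @.02 [-38.5  59.5]
jaw tip [-33.9  40. ]
top brass centroid [259.35 309.49] cols 257 262 local@.028 [-40.6  60.6] @.02 [-41.4  60.7]
scene brass centroid [339.49 282.33] cols 336 344 local@.028 [-48.   67.6] @.02 [-38.6  59.6]
jaw tip [-33.2  47.9]
```

Request:
apply_moves(targets=[[[-0.26,0.05,0,0,-1],[-0.26,0.05,0,0,-1],[0,0,-0.3,0,-1],[0,0,-0.2,0,-1],[0,0,-0.06,0,-1],[0,0,-0.04,0,-1],[0,0,0,0,-1]]])

```text
clock: 6.1
eef_pos: [0.3799, -0.2457, 0.0895]
tool_rot: [0.101, 0.995, 0.001, -0.001]
ft_force: [-2.3, 1.5, 5.2]
grip_width: 0.0002
grasp_force: 2.3
```

Request:
apply_moves(targets=[[[0.12,-0.025,0,0,-1],[0.12,-0.025,0,0,-1],[0.12,-0.025,0,0,-1],[0.12,-0.025,0,0,-1],[0,0,0,0,-1],[0,0,0.3,0,-1],[0,0,0.3,0,-1],[0,0,0,0,-1]]])

```text
clock: 6.77
eef_pos: [0.4019, -0.2513, 0.1156]
tool_rot: [0.101, 0.995, -0.001, 0.002]
ft_force: [0.9, -0.9, 0.0]
grip_width: 0.0001
grasp_force: 0.0
```

Request:
apply_moves(targets=[[[-0.24,0.05,0,0,-1],[-0.24,0.05,0,0,-1],[0,0,-0.3,0,-1],[0,0,-0.2,0,-1],[0,0,-0.06,0,-1],[0,0,-0.04,0,-1],[0,0,0,0,-1]]])

```text
clock: 7.35
eef_pos: [0.3797, -0.2456, 0.0894]
tool_rot: [0.101, 0.995, 0.001, -0.001]
ft_force: [-2.4, 1.6, 5.6]
grip_width: -0.0001
grasp_force: 2.8
```

Request:
apply_moves(targets=[[[0.12,-0.025,0,0,-1],[0.12,-0.025,0,0,-1],[0.12,-0.025,0,0,-1],[0.12,-0.025,0,0,-1],[0,0,0,0,-1],[0,0,0.3,0,-1],[0,0,0.3,0,-1],[0,0,0,0,-1]]])

```text
clock: 8.02
eef_pos: [0.4017, -0.2512, 0.1154]
tool_rot: [0.101, 0.995, -0.001, 0.002]
ft_force: [0.6, -0.2, 0.7]
grip_width: -0.0
grasp_force: 0.0
```

```bash
python3 - <<'E'
from h import *
t,_=shot('top','t3');s,_=shot('scene','s3')
A=cv2.resize(t[290:320,250:290],(800,600),interpolation=cv2.INTER_CUBIC)
cv2.imwrite('pics/c3.png',A)
E
python3 m.py 3
```

```text
top brass centroid [259.35 309.5 ] cols 257 262 local@.028 [-40.6  60.6] @.02 [-41.4  60.7]
scene brass centroid [339.38 282.35] cols 335 344 local@.028 [-48.   67.7] @.02 [-38.5  59.8]
```

View pics/c3.png

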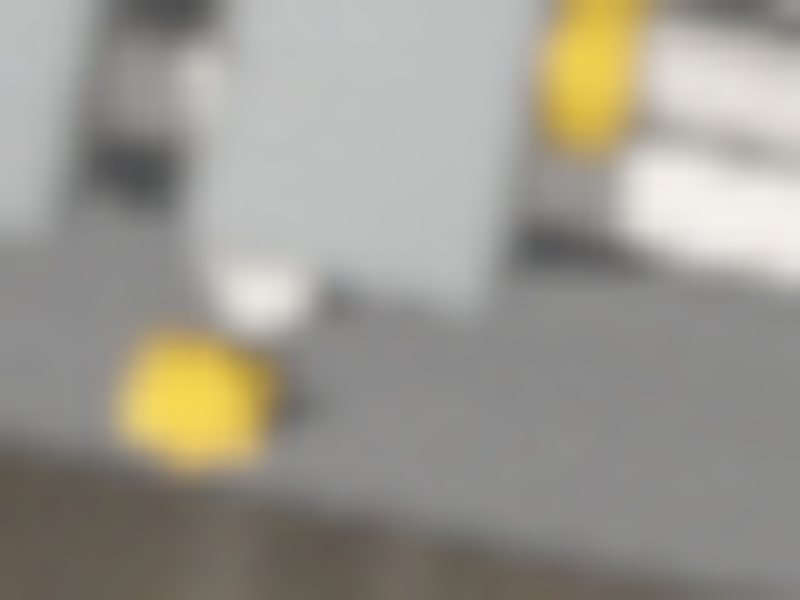

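Run:
```python
from h import *
z=np.load('fix.npz');o,R=z['o'],z['R']
def W(x,y,h): q=o+R@[x/1e3,y/1e3]; return [q[0],q[1],h/1e3]
out=[]
for n,(u0,v0) in(('top',(251,296)),('scene',(327,266))):
    a=np.mean([imaging.camera(n)[0].astype(float) for _ in range(16)],0)
    np.save(f'pics/avg_{n}.npy',a)
    S=16.;c=a[v0:v0+18,u0:u0+25]
    c=np.clip((c-c.min())/(c.max()-c.min())*255,0,255).astype(np.uint8)
    c=cv2.resize(c,(400,288),interpolation=cv2.INTER_LANCZOS4); d=c.copy()
    pr=lambda P:tuple(int(t) for t in ((px(n,P)-[u0,v0])+.5)*S-.5)
    for h in(12,28):
        q=[pr(W(x,y,h)) for x,y in((-46,54.6),(-46,66.6),(-35,66.6),(-35,54.6))]
        cv2.polylines(d,[np.array(q)],True,(0,0,255) if h==28 else (255,0,0),1)
    cv2.circle(d,pr(W(-34,55.6,28)),3,(0,255,0),1)
    out.append(np.vstack([c,d]))
cv2.imwrite('pics/c4.png',np.hstack(out))
print((pt('top',None,262.43,306.3,.028)[:2]-o)@R)
```

```text
[-0.03357952  0.05607151]
```

View pics/c4.png

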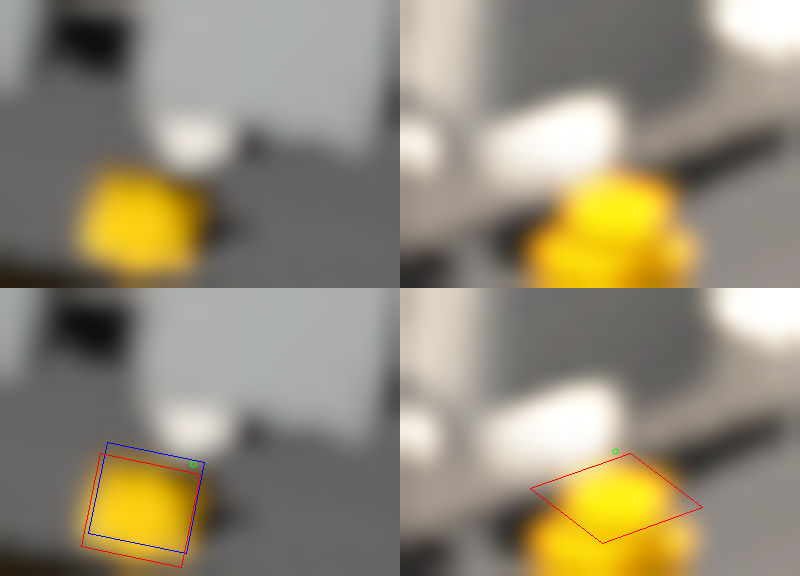

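In the scene crop the upper brass part is centred at (620,210), between symmetric shoulders at (530,250) and (690,250). That matches the projected box at local y = 60.6. The jaw tip in the top crop (195,170) is at local y ≈ 56.1, so about 4.5 mm remains: one slightly longer stroke (about 4 mm per stroke so far).

Request:
apply_moves(targets=[[[-0.24,0.05,0,0,-1],[-0.24,0.05,0,0,-1],[0,0,-0.3,0,-1],[0,0,-0.2,0,-1],[0,0,-0.06,0,-1],[0,0,-0.04,0,-1],[0,0,0,0,-1]]])

```text
clock: 10.3
eef_pos: [0.3803, -0.2459, 0.0897]
tool_rot: [0.101, 0.995, 0.0, -0.001]
ft_force: [-2.2, 1.4, 2.8]
grip_width: -0.0001
grasp_force: 1.8
```

Request:
apply_moves(targets=[[[0.135,-0.028,0,0,-1],[0.135,-0.028,0,0,-1],[0.135,-0.028,0,0,-1],[0.135,-0.028,0,0,-1],[0,0,0,0,-1],[0,0,0.5,0,-1],[0,0,0.8,0,-1],[0,0,0,0,-1]]])

```text
clock: 10.97
eef_pos: [0.4057, -0.2528, 0.1465]
tool_rot: [0.101, 0.995, -0.002, 0.004]
ft_force: [0.4, -0.4, 0.0]
grip_width: 0.0
grasp_force: 0.0
```

Run:
```python
from h import *
out=[]
for n,(u0,v0) in(('top',(251,296)),('scene',(327,266))):
    a=np.mean([imaging.camera(n)[0].astype(float) for _ in range(12)],0)
    b=np.load(f'pics/avg_{n}.npy')
    cs=[]
    for q in(b,a):
        c=q[v0:v0+18,u0:u0+25];c=np.clip((c-c.min())/(c.max()-c.min())*255,0,255).astype(np.uint8)
        cs.append(cv2.resize(c,(400,288),interpolation=cv2.INTER_LANCZOS4))
    out.append(np.vstack(cs))
    # jaw shift in image: phase-correlate the jaw patch
    g=lambda q,x:cv2.cvtColor(q.astype(np.float32),cv2.COLOR_BGR2GRAY)
    if n=='top':
        T=g(b,0)[276:312,264:296]; r=cv2.matchTemplate(g(a,0)[270:316,255:300],T,cv2.TM_CCOEFF_NORMED);_,m,_,l=cv2.minMaxLoc(r)
        y,x=l[1],l[0];sx=(r[y,x-1]-r[y,x+1])/(2*(r[y,x-1]-2*r[y,x]+r[y,x+1]))
        print('jaw du',255+x+sx-264,'dv',270+y-276,m)
cv2.imwrite('pics/c5.png',np.hstack(out));print(get_obs()['eef_pos'])
```

```text
jaw du -1.7985535 dv 0 0.9698181748390198
[ 0.4028375  -0.2509094   0.14165513]
```

View pics/c5.png

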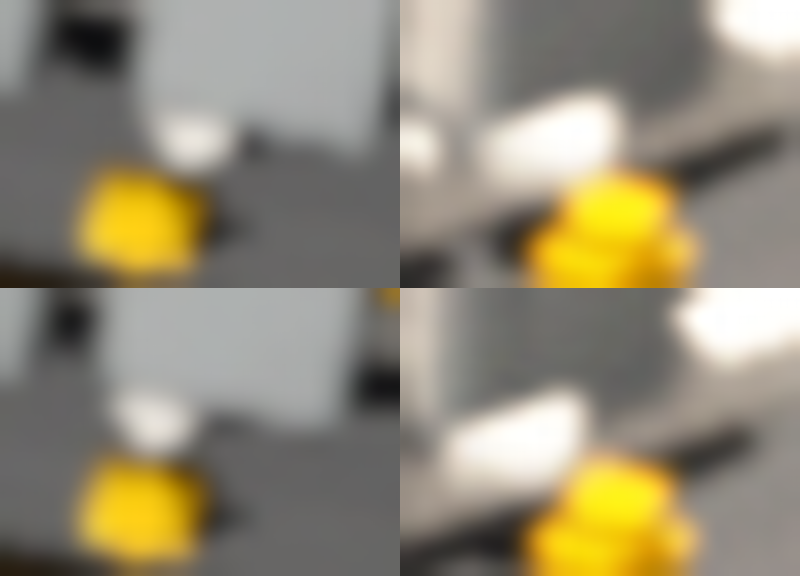

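The jaw tip at top crop (154,455) now sits on the mark's centre line, which passes through (143,510) and x≈155 at that height. In the scene crop the steel tip near (580,470) meets the line predicted at (577,466), so they're aligned. I'll retreat and hand in.

Request:
apply_moves(targets=[[[0,0,0.7,0,-1],[0,0,0.7,0,-1],[0,0,0.7,0,-1],[0,0,0,0,-1],[0,0,0,0,-1],[0,0,0,0,-1]]])

```text
clock: 12.67
eef_pos: [0.4026, -0.2508, 0.2253]
tool_rot: [0.101, 0.995, 0.0, -0.0]
ft_force: [-0.1, -0.2, -0.4]
grip_width: 0.0001
grasp_force: 0.0
```

```bash
python3 -c "
from h import *;print(order.job_done())"
```

```text
the job is handed in; nothing more can be done
None
```

I rolled the wheel in five strokes until the jaw's pointer was in line with the brass mark's pointer to within about 1 mm in the camera images, taking that pointer to be at the middle of the mark; the hand is clear and the job is handed in, but no verdict came back.

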